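# Push the ink pad home into its corner stop

### The arm

A 7-joint arm with a two-finger parallel gripper is mounted at the origin on the work surface; the furniture and walls round the work are solid. World frame = base frame: x ahead of the robot, y to its left, z up, the work surface at z = 0. Lengths are in mm, angles in rad, forces in N, time in s.
With the tool pointing down it reaches from about 400 to 850 mm from the base axis. Payload 10.4 kg.
Tool frame: the origin (TCP) lies at the very end of the fingers, on their centre line; the grasp point (between the pads) lies 19 mm behind it; z points along the fingers, y is the line along which they close (so a half turn about z gives the same grasp; the last joint's range is limited). The gripper opens to 85 mm and grips with 20 to 120 N. Pads are 22 mm wide; open, the fingers measure 114 mm over their backs; the gripper's body (76 mm by 85 mm) begins 54 mm behind the grasp point. The pads swing forward as they close: fully open they stand 13 mm farther back than shut.
Start: joints at [1.201, 0.332, -0.065, 1.46, 0.022, 1.35, -0.088], TCP at [212.453, -587.805, 231.338] pointing down, gripper open.
Joint ranges: [-2.6, 2.6], [-0.5, 2.12], [-1.47, 1.34], [0.16, 2.42], [-1.27, 4.41], [0.06, 2.06], [-2.6, 2.6]. Speed limits (rad/s): [2.22, 2.22, 2.79, 2.79, 3.14, 3.14, 3.14].

### API

Orientations are given as [roll, pitch, yaw] about the fixed x, y, z axes, in that order (R = Rz(yaw) Ry(pitch) Rx(roll)).
In Python, from rig import bot gives the robot as it stands. The module is installed in compiled form; this text tells all that it offers.
- The arm moves only by the tool apply_moves, never from a script. Its argument "plan" is text: rows parted by semicolons, each of 7 numbers parted by spaces: the shift along the tool's x, y, z in cm, then the turn, a rotation vector about the tool's x, y, z in rad, then the opening, from 0 (shut) to 1 (fully open). A call has 1 to 12 rows; each row is the pose to reach, as a shift and turn from the pose commanded when the call began, along the tool's axes at that moment; what a row does not reach only later rows make up. A row lasts 1/10 s, in which the tool goes at most 50 mm and 8.59 degrees, less where a joint would pass 70% of its speed; a pose out of reach is approached as far as the arm can. A call with a gripper value outside its range is refused whole. The fingers move at their own pace and stop on an object; the grip force is fixed at half the most. Time passes only in rows, so rows that repeat a pose let the fingers close. It gives the time, the measured TCP pose, the force, the opening and the grip force at its end, in the units of the state.
- bot.observe(): the state, without advancing time (a new reading comes with each control period).
- bot.get_image(name): name is "scene" or "top" or "wrist"; returns a dict with "color" (384x512x3 uint8, blue, green, red), "fx", "fy", "cx", "cy" (pixels), "R" (3x3) and "t" (3): a world point X has camera coordinates R X + t. Camera axes: x right, y down, z forward; pixel columns grow to the right and rows downward; lengths in mm; the calibration is good to about 2 mm. A picture is of the moment at which its call begins. There is no depth.
- bot.finish_job(): hands the job in; it is judged then, once.
Trained networks look in a picture, given as the dict that the camera call returned (one of the last four; its "shot" number tells which), for a name from the list of things; names that differ only in an ending like _2 or _b are one class to them, and where a whole thing is asked for, a point or a joint stands for the part that bears it (a point fixed in the world has none). Each returns a list of dicts, best first, with "p" (0 to 1); they miss things now and then, are a little off and sometimes report something else, mostly with a low value. They report only what shows in the picture. A call takes as long as a camera call.
- bot.look_for(picture, thing): "xyz" ([x, y, z] in mm, in world coordinates, good to about 4 mm: the middle of the surface that is visible of it).
- bot.regions_of(picture, thing): "mask" (384x512 bool, what is visible of it).
The state is a dict: "time_s": time; "qpos": joint angles; "dq": joint speeds; "effort": joint torques, N m; "tool_pos": TCP position; "orientation": TCP orientation; "force": force on the tool from outside, world axes, zero at the start; "torque": the same for the moment, N m; "width": finger opening in mm; "grasp_force": force on a finger pad.
Only numpy, scipy, OpenCV 4.12 (cv2) and the standard library are available. Lean on these libraries where they do the work, as an engineer would, in place of code of your own. Each camera call takes 0.05 s, during which the arm holds its last target. There are 200 camera calls.

### The job

Push the closed ink pad along the desk into the inside corner of the L-shaped wooden stop, until its far long edge lies flush against the back leg and its left end lies flush against the side leg. Only push it with the fingers: do not pick it up or lift it off the desk, and leave the things standing around where they are.

Things in the scene. Friction and masses are not known exactly. Their poses are not given: they have to be found in the camera images.
- ink_pad: Closed ink pad, loose flat dark box on the desk, 72 (x) x 112 (y) x 18 high mm, upright sides, about 0.12 kg. Origin: centre of its underside; z up. Its x axis starts within 30 degrees of world x (a long side faces the robot). Pushed home, its +x long side meets the back leg and its +y end the side leg: its origin is then at (-0.036, -0.056) m in the stop's frame, axes agreeing.
- stop: Fixed L-shaped wooden stop on the desk, 24 mm high, legs 10 mm thick. Origin: inside corner of the L at desk level; z up, x away from the robot (within 12 degrees of world x), y left. Back leg: inner face at x = 0, from y = 0 to -160 mm, wood behind it to x = 10. Side leg: inner face at y = 0, from x = 0 to -100 mm, wood to y = 10. Open towards -x and -y.
- rubber_stamp: Bystander: wooden rubber stamp with a turned knob, 30 x 52 mm, 68 mm high, loose, standing upright to the right of the stop. Origin: centre of its underside.
- glue_stick: Bystander: upright glue stick, 26 mm across, 93 mm high, loose, standing to the right of the stop. Origin: centre of its underside.
- stapler: Bystander: stapler, 36 (x) x 141 (y) mm, 47 mm high, loose, lying well to the right of the ink pad. Origin: centre of its underside.
- tape_roll: Bystander: roll of packing tape lying flat, 100 mm across, 45 mm high, loose, left of the stop. Origin: centre of its underside.

How it is judged:
By the outcome, as a careful person would: the job done as asked, in the order asked, and still so for the second after the job is handed in, with the robot touching nothing.
It also fails if it takes over 72 s, if anything falls off the work surface, if the arm or the gripper's body presses on something with over 40 N, if the wrist force passes 120 N, or if a joint passes its speed limit or range.

## Working session

There is one attempt and no reset: what is moved stays moved. The work goes in short steps, Python scripts to look and compute and a tool call to move; the robot and the scene stay as the last step left them, time stands still between calls to the robot, and variables do not carry over. Pictures are saved under pics/ and viewed, at most 12 in all, crops included, and the job is handed in when it is done.

Besides the shell and the picture viewer there is one more tool, called after "Call:" by a JSON object that holds its "api" and its "payload". apply_moves: Moves the arm, as the interface text tells. Its arguments: {"type":"object","properties":{"plan":{"type":"string"}},"required":["plan"]}

```bash
mkdir -p pics; cat > h.py <<'E'
import numpy as np, cv2
from rig import bot
def ray(im,uv,z):
    R=np.array(im["R"]);t=np.array(im["t"]);d=R.T@np.array([(uv[0]-im["cx"])/im["fx"],(uv[1]-im["cy"])/im["fy"],1.])
    c=-R.T@t; return (c+d*(z-c[2])/d[2])[:2]
def proj(im,X):
    c=np.array(im["R"])@np.array(X)+np.array(im["t"]); return np.array([im["fx"]*c[0]/c[2]+im["cx"],im["fy"]*c[1]/c[2]+im["cy"]])
def maskrect(im,thing,z):
    r=bot.regions_of(im,thing)
    if not r: return None
    m=r[0]["mask"].astype(np.uint8)
    c=max(cv2.findContours(m,cv2.RETR_EXTERNAL,cv2.CHAIN_APPROX_NONE)[0],key=cv2.contourArea)[:,0]
    P=np.array([ray(im,p,z) for p in c]).astype(np.float32)
    return r[0]["p"],cv2.minAreaRect(P),cv2.boxPoints(cv2.minAreaRect(P)),cv2.approxPolyDP((P*1).reshape(-1,1,2),6,True)[:,0]
E
python3 - <<'E'
from h import *
np.set_printoptions(precision=1,suppress=True)
s=bot.observe();print(s["tool_pos"],s["orientation"])
im=bot.get_image("top");cv2.imwrite("pics/top.png",im["color"])
im2=bot.get_image("scene");cv2.imwrite("pics/scene.png",im2["color"])
for t in ["ink_pad","stop","rubber_stamp","glue_stick","stapler","tape_roll"]:
    print(t,[(d["xyz"],d["p"]) for d in bot.look_for(im,t)][:2],[(d["xyz"],d["p"]) for d in bot.look_for(im2,t)][:1])
for t,z in [("ink_pad",18),("stop",24)]:
    print(t,maskrect(im,t,z))
E
```

```text
[ 212.3 -587.4  230.5] [-3.1  0.   0.3]
ink_pad [([466.0, -52.0, 20.5], 0.7)] [([455.7, -37.8, 20.3], 0.89)]
stop [([666.4, 66.8, 22.8], 0.59)] [([662.2, 84.2, 16.4], 0.64)]
rubber_stamp [([673.3, -176.1, 18.9], 0.65)] [([670.8, -172.3, 21.0], 0.79)]
glue_stick [([653.3, -255.3, 79.3], 0.7), ([671.9, -177.8, 15.0], 0.38)] [([661.7, -255.7, 59.4], 0.84)]
stapler [([510.4, -288.9, 40.9], 0.68)] [([506.5, -274.7, 32.9], 0.87)]
tape_roll [([543.8, 229.5, 40.3], 0.96)] [([531.4, 237.1, 34.4], 0.91)]
ink_pad (0.83, ((465.6799621582031, -49.536537170410156), (74.37262725830078, 110.95391845703125), 21.84000587463379), array([[ 410.5,  -11.9],
       [ 451.8, -114.9],
       [ 520.8,  -87.2],
       [ 479.6,   15.8]], dtype=float32), array([[ 514.6,  -87.1],
       [ 506.4,  -51.1],
       [ 474.8,   10. ],
       [ 414.4,  -14.1],
       [ 453.2, -107.6]], dtype=float32))
stop (0.65, ((675.0775756835938, -179.6283721923828), (40.233150482177734, 54.11130142211914), 25.1475830078125), array([[ 645.4, -163.7],
       [ 668.4, -212.7],
       [ 704.8, -195.6],
       [ 681.8, -146.6]], dtype=float32), array([[ 697. , -195.3],
       [ 696.9, -179.4],
       [ 674.5, -155.3],
       [ 652.6, -160.3],
       [ 669.5, -207.9]], dtype=float32))
```

View pics/top.png

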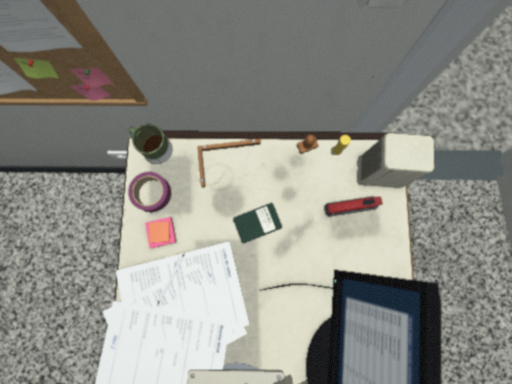

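View pics/scene.png

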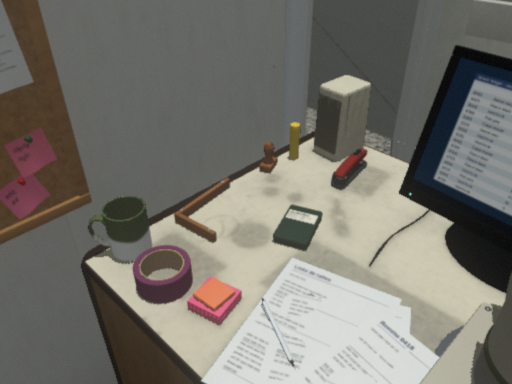

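The top picture shows the pad at (257,223), the L-stop with its corner near (201,149), the stapler at (353,206), the stamp at (308,144), the glue stick at (343,144) and the tape roll at (149,191). A monitor stands at the lower right, around (385,330). Next I fit the stop by its wood colour and check where the arm is relative to the monitor.

```bash
python3 - <<'E'
from h import *
np.set_printoptions(precision=1,suppress=True)
im=bot.get_image("top");w=bot.get_image("wrist");cv2.imwrite("pics/w0.png",w["color"])
print("cam",-np.array(im["R"]).T@im["t"],"base",proj(im,[0,0,0]),"tcp",proj(im,[212,-588,231]))
for p in [(335,272),(438,285),(430,384),(333,384)]: print("monitor",p,ray(im,p,0),ray(im,p,300))
print("speaker",ray(im,(385,140),0), ray(im,(365,187),0))
m=bot.regions_of(im,"stop"); print([d["p"] for d in m],[np.argwhere(d["mask"]).mean(0) for d in m])
hsv=cv2.cvtColor(im["color"],cv2.COLOR_BGR2HSV);roi=np.zeros((384,512),np.uint8);roi[134:190,192:265]=1
print(hsv[146,225],hsv[165,201],hsv[170,230])
wm=((hsv[...,1]>85)&(hsv[...,2]>60)&(hsv[...,0]<20)&(roi>0)).astype(np.uint8)
n,l,st,c=cv2.connectedComponentsWithStats(wm);k=1+np.argmax(st[1:,4]);wm=(l==k);print(st[k])
# fit top-face silhouette (z=24): optimise pose by IoU with rendered box
from scipy.optimize import minimize
S=8
def ren(p):
    x,y,a=p;c,s=np.cos(a),np.sin(a);out=np.zeros((60*S,80*S),np.uint8)
    for q in ([(0,10),(10,10),(10,-160),(0,-160)],[(-100,0),(-100,10),(10,10),(10,0)]):
        P=[proj(im,[x+c*u-s*v,y+s*u+c*v,z]) for z in(0,24) for u,v in q]
        h=cv2.convexHull(np.array([(p-[190,132]+.5)*S for p in P]).astype(np.int32));cv2.fillConvexPoly(out,h,1)
    return cv2.resize(out.astype(np.float32),(80,60),interpolation=cv2.INTER_AREA)
T=wm[132:192,190:270].astype(np.float32)
f=lambda p:np.abs(ren([p[0]*10,p[1]*10,p[2]*.05])-T).sum()
p0=ray(im,(202,150),24);print(p0)
best=min((minimize(f,[p0[0]/10+dx,p0[1]/10,a],method="Nelder-Mead",options=dict(initial_simplex=None)) for dx in(-.5,.5) for a in(2,3)),key=lambda r:r.fun)
print(best.x*[10,10,.05],best.fun,T.sum())
E
```

```text
cam [384.8 -51.8 922.4] base [234.2 420.5] tcp [554.5 355.6]
monitor (335, 272) [ 342.8 -247.4] [ 356.5 -183.8]
monitor (438, 285) [ 314.6 -503.2] [ 337.4 -356.4]
monitor (430, 384) [  86.6 -464.4] [ 183.6 -330.2]
monitor (333, 384) [  82.8 -234.3] [ 181.  -174.9]
speaker [ 692.7 -393.7] [ 562.4 -333.4]
[0.75, 0.59] [array([152. , 219.8]), array([222.2, 257.7])]
[ 14 124 123] [ 14 122 153] [ 28  28 215]
[198 138  62  41 348]
[653.1  98.4]
[656.5 102.8   0.2] 245.15625 348.0
```

View pics/w0.png

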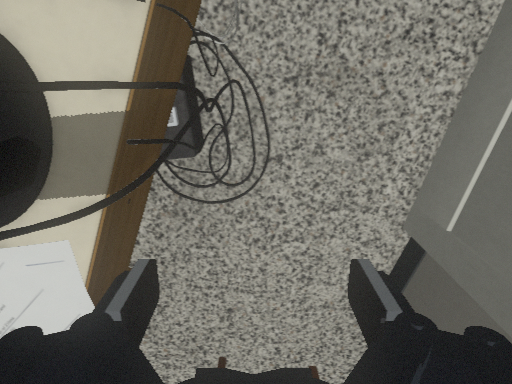

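The wrist picture shows only the floor, the desk edge and the monitor's foot at left (25,130), so the arm starts to the right of the desk and must cross the monitor. I'll get the monitor's height by triangulation and redo the stop fit.

```bash
python3 - <<'E'
from h import *
np.set_printoptions(precision=1,suppress=True)
im=bot.get_image("top");sc=bot.get_image("scene")
print("scene cam",-np.array(sc["R"]).T@sc["t"])
def tri(a,b):
    P=[np.hstack([np.array([[i["fx"],0,i["cx"]],[0,i["fy"],i["cy"]],[0,0,1.]])@np.array(i["R"]),(np.array([[i["fx"],0,i["cx"]],[0,i["fy"],i["cy"]],[0,0,1.]])@np.array(i["t"]))[:,None]]) for i in(im,sc)]
    X=cv2.triangulatePoints(P[0],P[1],np.array(a,float),np.array(b,float)).ravel();X=X[:3]/X[3]
    print(X,proj(im,X)-a,proj(sc,X)-b)
tri((335,272),(456,52)); tri((438,285),(456,52)); tri((335,272),(404,192));tri((438,285),(404,192))
big=cv2.resize(im["color"][130:195,190:270],None,fx=6,fy=6,interpolation=cv2.INTER_CUBIC)
big2=cv2.resize(sc["color"][0:300,380:512],None,fx=1.3,fy=1.3)
out=np.zeros((390,480+172,3),np.uint8);out[:390,:480]=big;out[:390,480:480+big2.shape[1]]=big2;cv2.imwrite("pics/c.png",out)
hsv=cv2.cvtColor(im["color"],cv2.COLOR_BGR2HSV);roi=np.zeros((384,512),np.uint8);roi[134:190,192:265]=1
wm=((hsv[...,1]>85)&(hsv[...,2]>60)&(hsv[...,0]<20)&(roi>0)).astype(np.uint8)
n,l,st,c=cv2.connectedComponentsWithStats(wm);wm=(l==1+np.argmax(st[1:,4]))
from scipy.optimize import differential_evolution
S=8
def ren(p):
    x,y,a=p;c,s=np.cos(a),np.sin(a);out=np.zeros((60*S,80*S),np.uint8)
    for q in ([(0,10),(10,10),(10,-160),(0,-160)],[(-100,0),(-100,10),(10,10),(10,0)]):
        P=[proj(im,[x+c*u-s*v,y+s*u+c*v,z]) for z in(0,24) for u,v in q]
        h=cv2.convexHull(np.array([(p-[190,132]+.5)*S for p in P]).astype(np.int32));cv2.fillConvexPoly(out,h,1)
    return cv2.resize(out.astype(np.float32),(80,60),interpolation=cv2.INTER_AREA)
T=wm[132:192,190:270].astype(np.float32)
r=differential_evolution(lambda p:np.abs(ren(p)-T).sum(),[(620,680),(70,130),(-.2,.25)],seed=1)
print(r.x[:2],"%.3f"%r.x[2],r.fun)
E
```

```text
scene cam [ 13.2 521.  606.1]
[ 319.9 -187.9  372.3] [14.  27.8] [-17.8  -3.7]
[ 346.4 -341.7  323.9] [-2.3 -4.6] [ 2.7 -0.2]
[ 344.8 -235.    60.4] [0.2 0.4] [-0.3 -0. ]
[ 411.  -541.8 -127. ] [-11.4 -38. ] [24.1 -0.1]
[657.8 102.1] 0.144 247.359375
```

View pics/c.png

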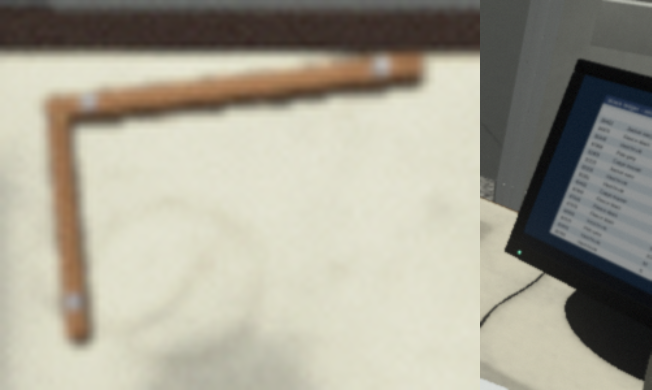

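The crop shows the stop's inner corner near full-image pixel (202,150), with its legs running to (260,141) and (203,187). That puts the corner near (655,100) with a yaw of about 0.14. The monitor is about 325 mm high, so I'll cross it at z = 450.

```bash
cat >> h.py <<'E'
from scipy.spatial.transform import Rotation as Ro
def go(*targets):
    s=bot.observe();p=np.array(s["tool_pos"]);R=Ro.from_euler("xyz",s["orientation"])
    print("at",p.round(1),np.round(s["orientation"],3),"F",np.round(s["force"],1),"w",round(s["width"],1),"t",round(s["time_s"],1))
    for x,y,z,yaw in targets:
        d=R.inv().apply(np.array([x,y,z])-p)/10;r=(R.inv()*Ro.from_euler("xyz",[np.pi,0,yaw])).as_rotvec()
        print((x,y,z),d.round(2),r.round(3),"n",max(np.linalg.norm(d)/5,np.linalg.norm(r)/.15).round(1))
E
python3 -c "
from h import *
go((212,-588,450,.3),(480,-400,450,.2),(430,-150,450,.144),(392,-60,250,.144))"
```

```text
at [ 212.4 -587.8  231.4] [ 3.141 -0.     0.347] F [0.5 0.5 0.3] w 85.2 t 1.1
(212, -588, 450) [ -0.05   0.   -21.86] [ 0.    -0.     0.047] n 4.4
(480, -400, 450) [ 31.55  -8.57 -21.87] [ 0.    -0.     0.147] n 7.9
(430, -150, 450) [ 35.34 -33.78 -21.87] [ 0.    -0.     0.203] n 10.7
(392, -60, 250) [ 34.83 -43.54  -1.87] [ 0.    -0.     0.203] n 11.2
```

Call:
{"api": "apply_moves", "payload": {"plan": "0 0 -11 0 0 0 1; 0 0 -22 0 0 0.05 1; 0 0 -22 0 0 0.05 1; 0 0 -22 0 0 0.05 1; 0 0 -22 0 0 0.05 1; 0 0 -22 0 0 0.05 1; 0 0 -22 0 0 0.05 1"}}

```text
time_s: 1.75
tool_pos: [212.5, -587.9, 450.9]
orientation: [-3.142, -0.0, 0.297]
force: [-0.2, -0.4, -0.2]
width: 85.0
grasp_force: 0.0
```

Call:
{"api": "apply_moves", "payload": {"plan": "31.5 -8.5 0 0 0 0.1 1; 31.5 -8.5 0 0 0 0.1 1; 31.5 -8.5 0 0 0 0.1 1; 31.5 -8.5 0 0 0 0.1 1; 31.5 -8.5 0 0 0 0.1 1; 31.5 -8.5 0 0 0 0.1 1; 31.5 -8.5 0 0 0 0.1 1; 31.5 -8.5 0 0 0 0.1 1; 31.5 -8.5 0 0 0 0.1 1; 31.5 -8.5 0 0 0 0.1 1; 31.5 -8.5 0 0 0 0.1 1"}}

```text
time_s: 2.85
tool_pos: [487.6, -415.5, 451.3]
orientation: [3.141, 0.001, 0.194]
force: [0.3, 0.3, -0.9]
width: 85.3
grasp_force: 0.0
```

```bash
python3 -c "
from h import *
go((430,-150,450,.144),(430,-60,250,.144))"
```

```text
at [ 487.6 -415.5  451.3] [3.141e+00 1.000e-03 1.940e-01] F [ 0.3  0.3 -0.9] w 85.3 t 2.9
(430, -150, 450) [ -0.52 -27.16   0.12] [0.    0.001 0.05 ] n 5.4
(430, -60, 250) [  1.23 -36.    20.11] [0.    0.001 0.05 ] n 8.3
```

Call:
{"api": "apply_moves", "payload": {"plan": "-0.5 -27 0 0 0 0.05 0.6; -0.5 -27 0 0 0 0.05 0.6; -0.5 -27 0 0 0 0.05 0.6; -0.5 -27 0 0 0 0.05 0.6; -0.5 -27 0 0 0 0.05 0.6; -0.5 -27 0 0 0 0.05 0.6; 0.5 -34 4 0 0 0.05 0.6; 0.5 -34 4 0 0 0.05 0.6; 0.5 -34 4 0 0 0.05 0.6; 0.5 -34 4 0 0 0.05 0.6"}}

```text
time_s: 3.85
tool_pos: [426.8, -80.6, 411.6]
orientation: [3.141, -0.0, 0.146]
force: [0.3, 0.4, 0.9]
width: 51.2
grasp_force: 0.0
```

```bash
python3 - <<'E'
from h import *
np.set_printoptions(precision=1,suppress=True)
w=bot.get_image("wrist");cv2.imwrite("pics/w1.png",w["color"])
print(maskrect(w,"ink_pad",18)); print(maskrect(w,"stop",24))
go((390,-60,250,.144))
E
```

```text
(0.57, ((468.7876281738281, -48.150978088378906), (72.3873519897461, 113.34439086914062), 22.299209594726562), array([[ 413.8,   -9.5],
       [ 456.8, -114.3],
       [ 523.8,  -86.9],
       [ 480.8,   18. ]], dtype=float32), array([[ 516. ,  -89.5],
       [ 518.2,  -75.4],
       [ 482.2,   10.5],
       [ 418.7,   -8.3],
       [ 455.5, -107.3]], dtype=float32))
(0.58, ((574.4114990234375, 94.24497985839844), (31.562393188476562, 15.549870491027832), 8.06260871887207), array([[557.7,  99.7],
       [559.9,  84.3],
       [591.1,  88.8],
       [588.9, 104.2]], dtype=float32), array([[588.9, 103.9],
       [561.5, 100. ],
       [559.7,  85.8],
       [589.9,  88.6]], dtype=float32))
at [427.3 -81.4 411.8] [ 3.1 -0.   0.1] F [ 0.7 -1.1  0.6] w 51.6 t 4.0
(390, -60, 250) [-3.4 -2.7 16.2] [ 0. -0.  0.] n 3.3
```

View pics/w1.png

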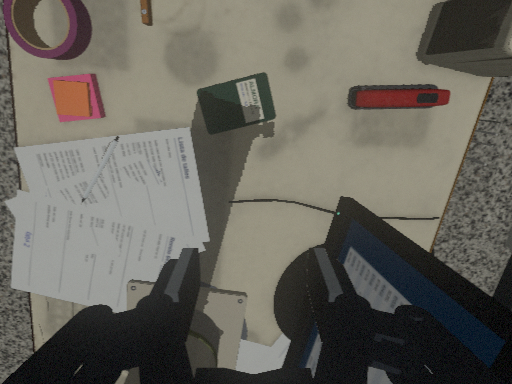

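The wrist picture shows the pad at (236,102), yawed about 0.385, with the monitor and stapler well clear and the end of the stop's side leg at (146,10). I'll go down behind the pad now.

```bash
python3 -c "
from h import *
go((396,-58,60,.14),(396,-58,5,.14))"
```

```text
at [427.3 -81.4 411.8] [ 3.141e+00 -1.000e-03  1.440e-01] F [ 0.7 -1.1  0.6] w 51.6 t 4.0
(396, -58, 60) [-2.78 -2.77 35.17] [ 0.    -0.001  0.004] n 7.1
(396, -58, 5) [-2.79 -2.78 40.67] [ 0.    -0.001  0.004] n 8.2
```

Call:
{"api": "apply_moves", "payload": {"plan": "-2.8 -2.8 10 0 0 0 0.6; -2.8 -2.8 35 0 0 0 0.6; -2.8 -2.8 35 0 0 0 0.6; -2.8 -2.8 35 0 0 0 0.6; -2.8 -2.8 35 0 0 0 0.6; -2.8 -2.8 35 0 0 0 0.6; -2.8 -2.8 35 0 0 0 0.6; -2.8 -2.8 35 0 0 0 0.6; -2.8 -2.8 37.5 0 0 0 0.6; -2.8 -2.8 39.5 0 0 0 0.6; -2.8 -2.8 40.6 0 0 0 0.6; -2.8 -2.8 40.6 0 0 0 0.6"}}

```text
time_s: 5.2
tool_pos: [395.9, -56.9, 5.7]
orientation: [-3.141, 0.0, 0.146]
force: [-0.3, 0.8, -0.5]
width: 51.0
grasp_force: 0.0
```

```bash
python3 - <<'E'
from h import *
w=bot.get_image("wrist");s=bot.get_image("scene")
cv2.imwrite("pics/d.png",np.hstack([w["color"][:, 60:460],cv2.resize(s["color"][170:330,200:400],(400,320))[:,:400] if 0 else cv2.copyMakeBorder(cv2.resize(s["color"][170:330,200:400],(400,320)),0,64,0,0,0)]))
go((396,-58,3,.14))
E
```

```text
at [396.5 -56.8   6.6] [ 3.141e+00 -1.000e-03  1.460e-01] F [ 0.5 -0.7 -0.8] w 51.3 t 5.3
(396, -58, 3) [-0.07  0.12  0.36] [ 0.001 -0.001  0.006] n 0.1
```

View pics/d.png

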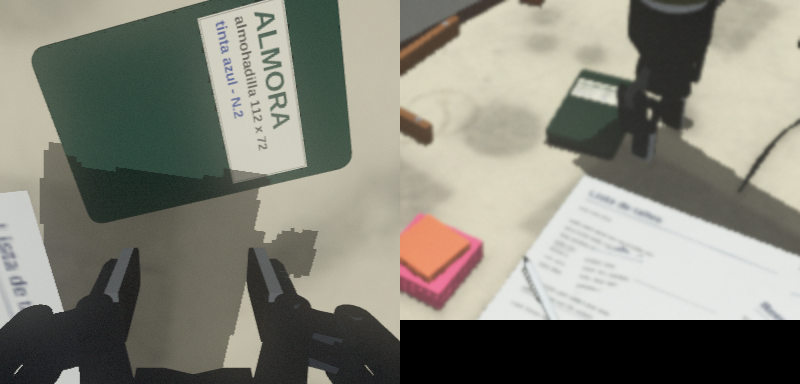

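The wrist view shows the pad square ahead of both fingertips, and the tips are near the desk in the scene crop. Next I lower 3 mm and push along tool x; the left finger will straighten the pad.

Call:
{"api": "apply_moves", "payload": {"plan": "0 0 0.3 0 0 0 0.6; 0.8 0 0.3 0 0 0 0.6; 1.6 0 0.3 0 0 0 0.6; 2.4 0 0.3 0 0 0 0.6; 3.2 0 0.3 0 0 0 0.6; 4 0 0.3 0 0 0 0.6; 4.8 0 0.3 0 0 0 0.6; 5.6 0 0.3 0 0 0 0.6; 6.4 0 0.3 0 0 0 0.6; 7.2 0 0.3 0 0 0 0.6; 8 0 0.3 0 0 0 0.6"}}

```text
time_s: 6.4
tool_pos: [475.2, -44.6, 2.3]
orientation: [3.142, 0.0, 0.147]
force: [-0.0, -0.0, 0.6]
width: 51.6
grasp_force: 0.3
```

Call:
{"api": "apply_moves", "payload": {"plan": "0.8 0 0 0 0 0 0.6; 1.6 0 0 0 0 0 0.6; 2.4 0 0 0 0 0 0.6; 3.2 0 0 0 0 0 0.6; 4 0 0 0 0 0 0.6; 4.8 0 0 0 0 0 0.6; 5.6 0 0 0 0 0 0.6; 6.4 0 0 0 0 0 0.6; 7.2 0 0 0 0 0 0.6; 8 0 0 0 0 0 0.6; 8 0 0 0 0 0 0.6"}}

```text
time_s: 7.5
tool_pos: [555.0, -32.6, 2.5]
orientation: [-3.141, -0.001, 0.147]
force: [-0.5, 0.7, -0.1]
width: 51.3
grasp_force: 0.0
```

```bash
python3 - <<'E'
from h import *
np.set_printoptions(precision=1,suppress=True)
w=bot.get_image("wrist");t=bot.get_image("top");cv2.imwrite("pics/e.png",w["color"])
r=maskrect(t,"ink_pad",18);print(r and r[:2]);r=maskrect(w,"ink_pad",18);print(r and r[1])
go()
E
```

```text
None
((604.8202514648438, -34.91376876831055), (72.05308532714844, 110.69454956054688), 8.422772407531738)
at [553.5 -33.    2.3] [3.1 0.  0.1] F [0.1 0.1 0.7] w 51.4 t 7.7
```

View pics/e.png

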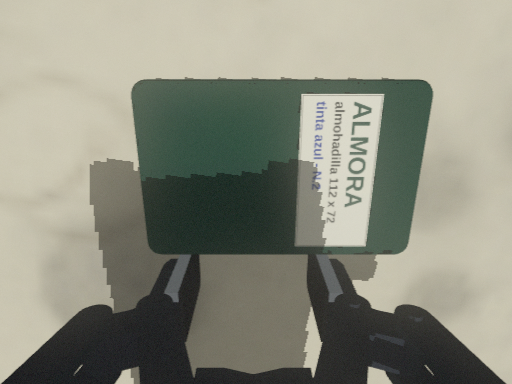

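The pad is squared to the fingers at (605,-35), yaw 0.147, with about 38 mm left towards the back leg. I'll push 28 mm more, then back off, lift, and look at the stop from above.

Call:
{"api": "apply_moves", "payload": {"plan": "0.7 0 0 0 0 0 0.6; 1.4 0 0 0 0 0 0.6; 2.1 0 0 0 0 0 0.6; 2.8 0 0 0 0 0 0.6; 2.8 0 0 0 0 0 0.6; -1 0 0 0 0 0 0.6; -3 0 -4 0 0 0 0.6; -5 2 -9 0 0 0 0.6; -7 4 -14 0 0 0 0.6; -9 6 -19 0 0 0 0.6; -11 9 -24 0 0 0 0.6; -11 9 -25 0 0 0 0.6"}}

```text
time_s: 8.9
tool_pos: [457.1, -139.7, 254.7]
orientation: [3.14, -0.001, 0.146]
force: [1.8, -1.1, -0.5]
width: 50.9
grasp_force: 0.0
```

```bash
cat >> h.py <<'E'
def look(name):
    np.set_printoptions(precision=1,suppress=True)
    w=bot.get_image("wrist");cv2.imwrite("pics/%s.png"%name,w["color"])
    for th,z in(("ink_pad",18),("stop",24)):
        r=maskrect(w,th,z);print(th,r and (r[0],r[1],r[3]))
    go();return w
E
python3 -c "
from h import *
look('f')"
```

```text
ink_pad (0.66, ((598.5704956054688, -36.68319320678711), (7.111465930938721, 110.9858169555664), 8.348325729370117), array([[594. ,  18.7],
       [588.2,   9.7],
       [602.4, -86.9],
       [610.1, -91.1]], dtype=float32))
stop (0.85, ((570.6698608398438, 90.39856719970703), (23.095266342163086, 21.149158477783203), 8.347169876098633), array([[580.6, 102.1],
       [560.7,  97.6],
       [561.6,  78.8],
       [583.6,  81.6]], dtype=float32))
at [ 458.9 -139.5  254.9] [ 3.1 -0.   0.1] F [ 0.3  0.6 -1.3] w 50.8 t 9.1
```

View pics/f.png

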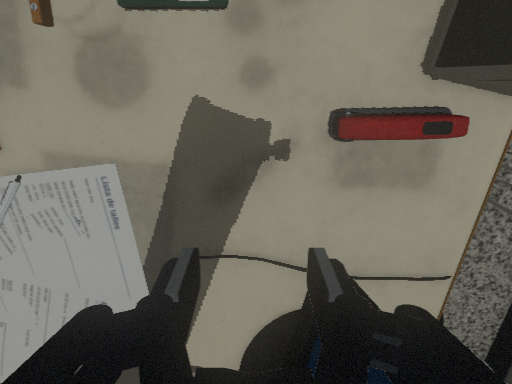

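The stop is mostly out of view here; only the end of the side leg shows, at (40,12). I'll move over the pad for a proper look.

Call:
{"api": "apply_moves", "payload": {"plan": "16 -9 0 0 0 0 0; 16 -9 0 0 0 0 0; 16 -9 0 0 0 0 0; 16 -9 0 0 0 0 0; 16 -9 0 0 0 0 0; 16 -9 0 0 0 0 0; 16 -9 0 0 0 0 0"}}

```text
time_s: 9.75
tool_pos: [602.6, -26.1, 251.5]
orientation: [3.141, 0.001, 0.146]
force: [0.6, 0.5, 0.9]
width: 0.3
grasp_force: 0.0
```

```bash
python3 -c "
from h import *
look('g')"
```

```text
ink_pad (0.74, ((632.12890625, -30.98729705810547), (72.12867736816406, 111.26763153076172), 8.385078430175781), array([[656.9,  26.9],
       [590.1,  15.1],
       [609.2, -90.1],
       [673.6, -79.1]], dtype=float32))
stop (0.56, ((627.5023193359375, 24.007965087890625), (109.7417221069336, 169.3492431640625), 8.155834197998047), array([[563.5, 100.4],
       [569.3,  85.8],
       [662.4,  96.6],
       [682.4, -52.6],
       [689.4, -52.4],
       [669. , 113.5]], dtype=float32))
at [602.7 -26.6 252.4] [ 3.1 -0.   0.1] F [0.2 0.2 0. ] w 0.2 t 9.9
```

View pics/g.png

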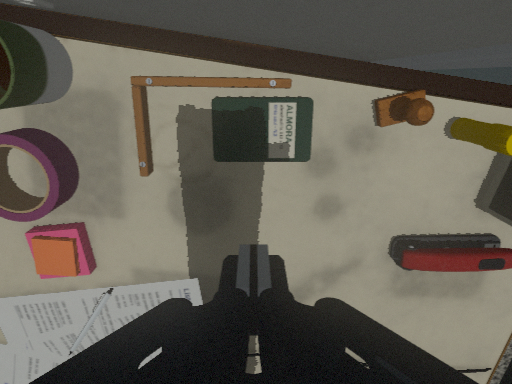

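The picture shows the pad at (262,128) with about 12 mm to the back leg and 74 mm to the side leg. The stop's corner is at (661.4,104.6), yaw 0.1424. Next I shut the fingers, go down at the pad's right end and push left.

```bash
python3 -c "
from h import *
go((640,-111,60,.1424),(640,-111,3,.1424))"
```

```text
at [602.7 -26.6 252.4] [ 3.141 -0.     0.145] F [0.2 0.2 0. ] w 0.2 t 9.9
(640, -111, 60) [ 2.46  8.88 19.25] [ 0.001 -0.     0.003] n 4.3
(640, -111, 3) [ 2.46  8.87 24.95] [ 0.001 -0.     0.003] n 5.3
```

Call:
{"api": "apply_moves", "payload": {"plan": "2.5 8.9 0 0 0 0 0; 2.5 8.9 0 0 0 0 0; 2.5 8.9 10 0 0 0 0; 2.5 8.9 19 0 0 0 0; 2.5 8.9 19 0 0 0 0; 2.5 8.9 19 0 0 0 0; 2.5 8.9 19 0 0 0 0; 2.5 8.9 22 0 0 0 0; 2.5 8.9 24 0 0 0 0; 2.5 8.9 24.8 0 0 0 0; 2.5 8.9 24.8 0 0 0 0"}}

```text
time_s: 11.0
tool_pos: [641.3, -110.4, 5.4]
orientation: [3.141, -0.001, 0.146]
force: [0.5, -0.3, 1.3]
width: -0.2
grasp_force: 0.0
```

```bash
python3 -c "
from h import *
w=bot.get_image('wrist');print(maskrect(w,'ink_pad',18)[1]);go()"
```

```text
((636.3500366210938, -38.10664749145508), (74.71356964111328, 100.07183837890625), 8.378134727478027)
at [ 642.1 -110.3    6.5] [ 3.141e+00 -3.000e-03  1.470e-01] F [ 0.2 -0.9  0.9] w 0.2 t 11.1
```

Call:
{"api": "apply_moves", "payload": {"plan": "0 -0.7 0.1 0 0 0 0; 0 -1.4 0.2 0 0 0 0; 0 -2.1 0.2 0 0 0 0; 0 -2.8 0.2 0 0 0 0; 0 -3.5 0.2 0 0 0 0; 0 -4.2 0.2 0 0 0 0; 0 -4.9 0.2 0 0 0 0; 0 -5.6 0.2 0 0 0 0; 0 -6.2 0.2 0 0 0 0; 0 -6.8 0.2 0 0 0 0; 0 -7.2 0.2 0 0 0 0; 0 -7.2 0.2 0 0 0 0"}}

```text
time_s: 12.3
tool_pos: [630.3, -37.8, 2.3]
orientation: [-3.141, 0.0, 0.148]
force: [0.5, 0.1, 0.5]
width: 0.5
grasp_force: 0.0
```

```bash
python3 -c "
from h import *
for n in ('wrist','top'):
  w=bot.get_image(n);r=maskrect(w,'ink_pad',18);print(r and (r[0],r[1],r[3]))
go()"
```

```text
(0.97, ((626.03173828125, 29.228309631347656), (75.05470275878906, 106.78949737548828), 8.479215621948242), array([[ 5.8104150e+02,  7.6505981e+01],
       [ 5.8847601e+02,  3.0785461e+01],
       [ 6.1623633e+02,  1.1684840e-01],
       [ 6.1742401e+02, -1.8672361e+01],
       [ 6.6757043e+02, -1.7840103e+01],
       [ 6.5758801e+02,  6.9214211e+01]], dtype=float32))
(0.89, ((614.4754638671875, 47.96969223022461), (73.21541595458984, 73.46903991699219), 8.873438835144043), array([[652.7363   ,  32.673397 ],
       [644.0131   ,  85.61697  ],
       [586.92255  ,  80.8476   ],
       [576.27057  ,  72.583664 ],
       [587.61676  ,   7.3198843]], dtype=float32))
at [630.3 -39.    2.2] [-3.142  0.     0.146] F [ 0.3 -0.5  0.1] w 0.1 t 12.5
```

Call:
{"api": "apply_moves", "payload": {"plan": "0 -0.2 0 0 0 0 0; 0 -0.4 0 0 0 0 0; 0 -0.6 0 0 0 0 0; 0 -0.75 0 0 0 0 0; 0 -0.9 0 0 0 0 0; 0 -0.9 0 0 0 0 0"}}

```text
time_s: 13.1
tool_pos: [629.0, -29.5, 2.3]
orientation: [-3.141, 0.0, 0.147]
force: [0.4, 0.0, -0.5]
width: -0.1
grasp_force: 0.0
```

Call:
{"api": "apply_moves", "payload": {"plan": "0 -0.1 0 0 0 0 0; 0 -0.2 0 0 0 0 0; 0 -0.2 0 0 0 0 0"}}

```text
time_s: 13.4
tool_pos: [628.8, -28.0, 2.4]
orientation: [3.141, -0.0, 0.147]
force: [-0.1, -0.4, 0.7]
width: 0.3
grasp_force: 0.2
```

Call:
{"api": "apply_moves", "payload": {"plan": "0 -0.1 0 0 0 0 0; 0 -0.2 0 0 0 0 0; 0 -0.2 0 0 0 0 0"}}

```text
time_s: 13.7
tool_pos: [628.5, -27.8, 2.3]
orientation: [3.14, 0.0, 0.145]
force: [-1.0, -5.6, 1.3]
width: -0.2
grasp_force: 2.8
```

Call:
{"api": "apply_moves", "payload": {"plan": "0 -0.1 0 0 0 0 0; 0 -0.2 0 0 0 0 0; 0 -0.2 0 0 0 0 0"}}

```text
time_s: 14.0
tool_pos: [628.1, -27.6, 2.3]
orientation: [3.138, 0.001, 0.144]
force: [-0.8, -9.6, 1.9]
width: -0.1
grasp_force: 5.0
```

The pad is now against the side leg, with a steady 10 N reaction. I'll back off, lift, and come round behind it.

Call:
{"api": "apply_moves", "payload": {"plan": "0 0.4 0 0 0 0 0; 0 2 0 0 0 0 0; 0 2 -5 0 0 0 0; 0 2 -8 0 0 0 0.6; -4 2 -8 0 0 0 0.6; -8 0 -8 0 0 0 0.6; -8 -3 -8 0 0 0 0.6; -8 -6 -8 0 0 0 0.6; -8 -6 -8 0 0 0 0.6; -8 -6 -8 0 0 0 0.6"}}

```text
time_s: 15.0
tool_pos: [540.5, 23.8, 82.5]
orientation: [-3.142, -0.0, 0.148]
force: [0.1, -1.2, 0.3]
width: 51.1
grasp_force: 0.0
```

```bash
python3 -c "
from h import *
w=bot.get_image('wrist');r=maskrect(w,'ink_pad',18);print(r and (r[0],r[1],r[3]))
go((556,31,20,.1424),(556,31,3,.1424))"
```

```text
(0.85, ((620.455078125, 42.14437484741211), (71.03907012939453, 110.56944274902344), 8.060070991516113), array([[643.61926  , 100.45154  ],
       [579.18884  ,  88.9713   ],
       [596.0636   , -15.684595 ],
       [661.81757  ,  -4.6760354]], dtype=float32))
at [540.6  22.4  82.3] [ 3.141 -0.     0.146] F [ 1.2 -0.4  0.1] w 51.1 t 15.1
(556, 31, 20) [ 1.65 -0.63  6.23] [ 0.    -0.     0.003] n 1.3
(556, 31, 3) [ 1.65 -0.63  7.93] [ 0.    -0.     0.003] n 1.6
```

Call:
{"api": "apply_moves", "payload": {"plan": "1.6 -0.6 0 0 0 0 0.6; 1.6 -0.6 4 0 0 0 0.6; 1.6 -0.6 6.5 0 0 0 0.6; 1.6 -0.6 7.9 0 0 0 0.6; 1.6 -0.6 7.9 0 0 0 0.6; 2.2 -0.6 7.9 0 0 0 0.6; 2.8 -0.6 7.9 0 0 0 0.6; 3.4 -0.6 7.9 0 0 0 0.6; 3.8 -0.6 7.9 0 0 0 0.6; 4.2 -0.6 7.9 0 0 0 0.6; 4.5 -0.6 7.9 0 0 0 0.6; 4.5 -0.6 7.9 0 0 0 0.6"}}

```text
time_s: 16.3
tool_pos: [584.2, 36.4, 3.3]
orientation: [-3.141, -0.0, 0.147]
force: [-0.0, -0.6, 0.2]
width: 51.1
grasp_force: 0.0
```

Call:
{"api": "apply_moves", "payload": {"plan": "0.1 0 0 0 0 0 0.6; 0.2 0 0 0 0 0 0.6; 0.2 0 0 0 0 0 0.6"}}

```text
time_s: 16.6
tool_pos: [584.4, 36.3, 3.0]
orientation: [3.141, 0.003, 0.147]
force: [-6.8, -1.3, 5.7]
width: 51.0
grasp_force: 4.0
```

Call:
{"api": "apply_moves", "payload": {"plan": "0.1 0 0 0 0 0 0.6; 0.2 0 0 0 0 0 0.6; 0.2 0 0 0 0 0 0.6"}}

```text
time_s: 16.9
tool_pos: [584.6, 36.3, 2.6]
orientation: [3.141, 0.007, 0.146]
force: [-15.7, -1.8, 10.7]
width: 50.9
grasp_force: 7.9
```

It touches the back leg at 16 N. I'll back off and look from above.

Call:
{"api": "apply_moves", "payload": {"plan": "-0.6 0 0 0 0 0 0.6; -2.5 0 0 0 0 0 0.6; -2.5 0 -5 0 0 0 0.6; -2.5 0 -10 0 0 0 0.6; -2.5 0 -15 0 0 0 0.6; -2.5 1 -20 0 0 0 0; -2.5 3 -24 0 0 0 0; -2.5 3 -24 0 0 0 0; -2.5 3 -24 0 0 0 0"}}

```text
time_s: 17.8
tool_pos: [568.1, 3.0, 244.1]
orientation: [3.141, -0.003, 0.146]
force: [-0.4, 0.4, -0.8]
width: -0.1
grasp_force: 0.0
```

```bash
python3 -c "
from h import *
w=look('hh')
cv2.imwrite('pics/i.png',cv2.resize(w['color'][0:200,60:320],(780,600),interpolation=cv2.INTER_CUBIC))"
```

```text
ink_pad (0.67, ((631.6946411132812, 43.747501373291016), (71.0479736328125, 112.0953369140625), 8.339762687683105), array([[657.1, 102. ],
       [591.2,  90. ],
       [607.6, -14.4],
       [673.5,  -3.3]], dtype=float32))
stop (0.94, ((626.5283203125, 24.437477111816406), (108.14788818359375, 168.9781951904297), 7.534646987915039), array([[563.2,  98.8],
       [568.2,  88.2],
       [660.1,  98.8],
       [678.7, -47.1],
       [688.8, -52.1],
       [668.4, 112.3]], dtype=float32))
at [566.9   4.  241.9] [-3.1  0.   0.1] F [-0.6 -0.4 -0.2] w -0.0 t 17.9
```

View pics/i.png

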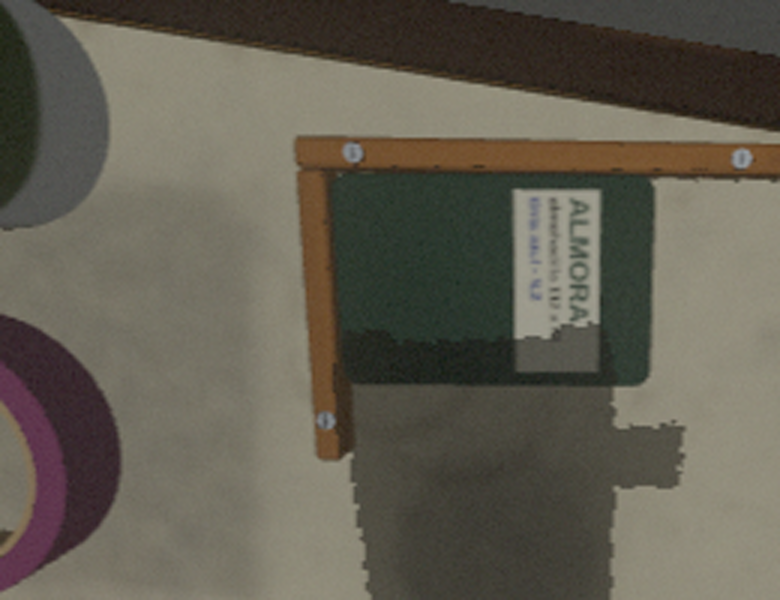

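The pad sits in the corner with both edges against the wood. As a last check I'll nudge it towards the side leg once more, in case the back push opened a gap.

```bash
python3 -c "
from h import *
go((642,-48,60,.1424),(642,-48,3,.1424))"
```

```text
at [566.9   4.  241.9] [-3.141e+00  2.000e-03  1.480e-01] F [-0.6 -0.4 -0.2] w -0.0 t 17.9
(642, -48, 60) [ 6.7   6.25 18.17] [-0.     0.002  0.005] n 4.1
(642, -48, 3) [ 6.71  6.26 23.87] [-0.     0.002  0.005] n 5.1
```

Call:
{"api": "apply_moves", "payload": {"plan": "6.7 6.3 0 0 0 0 0; 6.7 6.3 0 0 0 0 0; 6.7 6.3 8 0 0 0 0; 6.7 6.3 16 0 0 0 0; 6.7 6.3 18 0 0 0 0; 6.7 6.3 20 0 0 0 0; 6.7 6.3 22 0 0 0 0; 6.7 6.3 23.8 0 0 0 0; 6.7 6.3 23.8 0 0 0 0; 6.7 5.6 23.8 0 0 0 0; 6.7 5 23.8 0 0 0 0; 6.7 4.8 23.8 0 0 0 0"}}

```text
time_s: 19.15
tool_pos: [641.4, -32.6, 6.5]
orientation: [-3.141, -0.002, 0.148]
force: [-0.3, 0.5, -0.1]
width: -0.2
grasp_force: 0.0
```

Call:
{"api": "apply_moves", "payload": {"plan": "0 -0.15 0 0 0 0 0; 0 -0.3 0 0 0 0 0; 0 -0.3 0 0 0 0 0"}}

```text
time_s: 19.45
tool_pos: [640.5, -31.2, 5.5]
orientation: [3.141, -0.0, 0.147]
force: [-0.4, -0.1, -1.1]
width: 0.6
grasp_force: 0.0
```

Call:
{"api": "apply_moves", "payload": {"plan": "0 -0.2 0 0 0 0 0; 0 -0.4 0 0 0 0 0; 0 -0.4 0 0 0 0 0"}}

```text
time_s: 19.75
tool_pos: [639.8, -26.8, 5.3]
orientation: [-3.141, 0.0, 0.147]
force: [0.4, -0.5, -0.7]
width: -0.1
grasp_force: 0.0
```

Call:
{"api": "apply_moves", "payload": {"plan": "0 -0.1 0 0 0 0 0; 0 -0.3 0 0 0 0 0; 0 -0.3 0 0 0 0 0"}}

```text
time_s: 20.05
tool_pos: [639.3, -26.0, 5.3]
orientation: [3.14, 0.001, 0.146]
force: [-0.3, -4.3, 0.6]
width: -0.2
grasp_force: 2.3
```

The contact is at the same place as before, so the left end is still flush. I'll withdraw and check once more.

Call:
{"api": "apply_moves", "payload": {"plan": "0 0.4 0 0 0 0 0; 0 2 0 0 0 0 0; 0 2 -5 0 0 0 0; -3 2 -10 0 0 0 0; -6 2 -15 0 0 0 0; -8 2 -20 0 0 0 0; -8 2 -24 0 0 0 0; -8 2 -24 0 0 0 0; -8 2 -24 0 0 0 0"}}

```text
time_s: 20.95
tool_pos: [564.2, -56.7, 247.6]
orientation: [3.14, -0.004, 0.146]
force: [1.0, -0.4, -0.9]
width: -0.2
grasp_force: 0.0
```

```bash
python3 -c "
from h import *
w=look('j')
cv2.imwrite('pics/k.png',cv2.resize(w['color'][0:200,60:320],(780,600),interpolation=cv2.INTER_CUBIC))"
```

```text
ink_pad (0.93, ((632.004638671875, 42.90498352050781), (73.07612609863281, 111.89234161376953), 7.783231735229492), array([[656.6, 101.6],
       [591.3,  91.1],
       [606.9, -15.5],
       [673.3,  -5.7]], dtype=float32))
stop (0.67, ((626.2203369140625, 23.381790161132812), (108.7836685180664, 169.29161071777344), 7.495451927185059), array([[563.4, 100.3],
       [568. ,  84. ],
       [660.6,  96.3],
       [679.5, -51.2],
       [689.1, -53.7],
       [669.3, 112.2]], dtype=float32))
at [562.7 -56.2 243.4] [-3.1  0.   0.1] F [-0.6  0.5 -0.9] w -0.2 t 21.1
```

View pics/k.png

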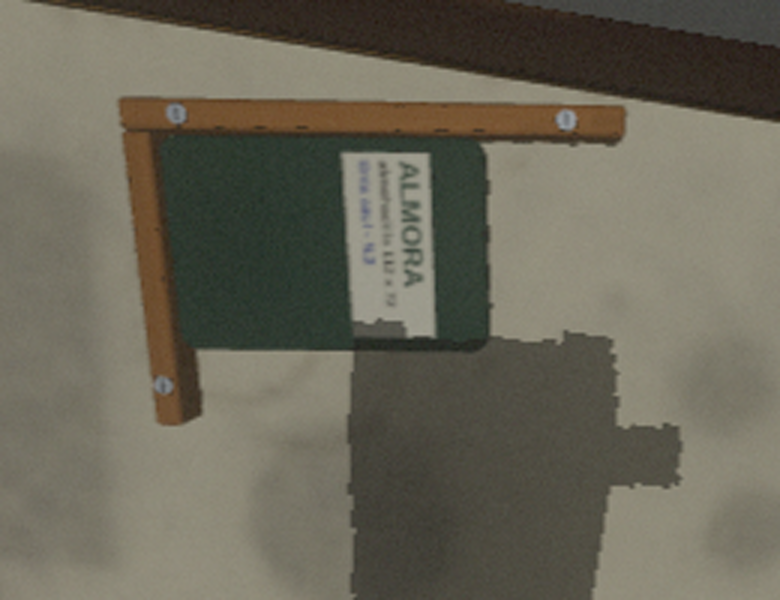

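The pad is flush along both legs, with its far edge on the back leg at crop row 135 and its left end on the side leg at column 165. I'm handing it in.

```bash
python3 -c "
from rig import bot
print(bot.finish_job())"
```

```text
the job is handed in; nothing more can be done
None
```

The ink pad was pushed into the inside corner of the stop, and the last picture shows it flush against both the back leg and the side leg; I handed the job in at about 21 s and the hand-in returned no verdict.

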